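Warm the varnish jars

ROBOT

A 6-joint arm with a two-finger parallel gripper is mounted at the origin on the work surface. World frame = base frame: x ahead of the robot, y to its left, z up, the work surface at z = 0. Lengths are in m, angles in rad, forces in N, time in s.
With the tool pointing down it reaches from about 0.4 to 0.825 m from the base axis. Payload 7 kg.
Tool frame: the origin (TCP) lies at the very end of the fingers, on their centre line; the grasp point (between the pads) lies 19 mm behind it; z points along the fingers, y is the line along which they close (so a half turn about z gives the same grasp; the last joint's range is limited). The gripper opens to 88 mm and grips with 3 to 60 N. Pads are 19 mm wide; open, the fingers measure 130 mm over their backs; the gripper's body (78 mm by 193 mm) begins 47 mm behind the grasp point.
Start: joints at [-1.009, 0.359, 0.012, 0, -1.224, -0.288], TCP at [0.182, -0.65, 0.227] pointing down, gripper open.
Joint ranges: [-3.07, 3.07], [-1.43, 2.12], [-1.02, 1.25], [-3.03, 1.67], [-3.05, -0], [-3.03, 3.03]. Speed limits (rad/s): [2.39, 2.39, 3.01, 3.14, 3.14, 3.14].

INTERFACE

Orientations are given as a unit quaternion [x, y, z, w].
In Python, from workcell import sensors, optics, r, models gives the robot as it stands. The module is installed in compiled form; this text tells all that it offers.
- The arm moves only by the shell command python3 -m jog 'ROWS' [FORCE]. ROWS is JSON, a list that holds one entry, the list of rows, each a list of 7 numbers: the shift along the tool's x, y, z in cm, then the turn, a rotation vector about the tool's x, y, z in units of 8 degrees (1.0 is 8 degrees), then the finger opening in cm, from 0 to 8.76. In form: [[[x, y, z, wx, wy, wz, hand], ...]]. A call has 1 to 10 rows; each row is the pose to reach, as a shift and turn from the pose commanded when the call began, along the tool's axes at that moment; what a row does not reach only later rows make up. A row lasts 1/8 s, in which the tool goes at most 62.5 mm and 10.7 degrees, less where a joint would pass 70% of its speed; a pose out of reach is approached as far as the arm can. A call with a gripper value outside its range is refused whole. The fingers move at their own pace and stop on an object; FORCE is the grip in N (left out, the last holds). Time passes only in rows, so rows that repeat a pose let the fingers close. It gives the time, the measured TCP pose, the force, the opening and the grip force at its end, in the units of the state.
- sensors.read_state(): the state, without advancing time (a new reading comes with each control period).
- optics.grab_frame(name): name is "scene" or "top" or "wrist"; returns a dict with "frame" (400x640x3 uint8, red, green, blue), "range_z" (400x640 float32, m along the optical axis (not along the pixel's ray), 0 where there is no reading), "intrinsics" (3x3 intrinsics, pixels), "R" (3x3) and "t" (3): a world point X has camera coordinates R X + t; the wrist camera has in their place "T_tool_cam" (4x4, takes a point from camera to tool coordinates, whose origin is the TCP and whose axes are the flange's). Camera axes: x right, y down, z forward; pixel columns grow to the right and rows downward; lengths in m; the calibration is good to about 2 mm. A picture is of the moment at which its call begins: read the wrist's pose just before it.
- r.job_done(): hands the job in; it is judged then, once.
Trained networks look in a picture, given as the dict that the camera call returned (one of the last four; its "shot" number tells which), for a name from the list of things; names that differ only in an ending like _2 or _b are one class to them, and where a whole thing is asked for, a point or a joint stands for the part that bears it (a point fixed in the world has none). Each returns a list of dicts, best first, with "p" (0 to 1); they miss things now and then, are a little off and sometimes report something else, mostly with a low value. They report only what shows in the picture. A call takes as long as a camera call. They do not tell look-alikes from the thing itself.
- models.regions_of(label, picture): "mask" (400x640 bool, what is visible of it) and "extent" ([left, top, right, bottom] in pixels, round what is visible of it).
The state is a dict: "time": time; "q": joint angles; "joint_velocities": joint speeds; "tau": joint torques, N m; "position": TCP position; "orientation": TCP orientation; "contact_force": force on the tool from outside, world axes, zero at the start; "torque": the same for the moment, N m; "gripper_width": opening from 0.0 (shut) to 1.0 (fully open); "finger_force": force on a finger pad.
Only numpy, scipy, OpenCV 4.12 (cv2) and the standard library are available. Lean on these libraries where they do the work, as an engineer would, in place of code of your own. Each camera call takes 0.05 s, during which the arm holds its last target. There are 200 camera calls.

TASK

Stand all the small black-capped varnish jars upright on the floor of the warming box, then swing the box's flap fully shut so that its tab drops behind the front rim. After that wind the hour counter's reset knob back to its zero stop, and last of all turn the thermostat up to 60, the one long mark on its scale. Do not knock over the two bigger jars.

Things in the scene. Friction and masses are not known exactly. Their poses are not given: they have to be found in the camera images.
- jar1: small squat varnish jar, amber glass with black screw cap, one plain cylinder 42 mm across and 42 mm high, 50 to 100 g; origin at the centre of its underside, z up its axis. Three to five of these stand on the left of the desk (None if absent)
- jar2: small squat varnish jar, amber glass with black screw cap, one plain cylinder 42 mm across and 42 mm high, 50 to 100 g; origin at the centre of its underside, z up its axis. Three to five of these stand on the left of the desk (None if absent)
- jar3: small squat varnish jar, amber glass with black screw cap, one plain cylinder 42 mm across and 42 mm high, 50 to 100 g; origin at the centre of its underside, z up its axis. Three to five of these stand on the left of the desk (None if absent)
- jar4: small squat varnish jar, amber glass with black screw cap, one plain cylinder 42 mm across and 42 mm high, 50 to 100 g; origin at the centre of its underside, z up its axis. Three to five of these stand on the left of the desk (None if absent)
- jar5: small squat varnish jar, amber glass with black screw cap, one plain cylinder 42 mm across and 42 mm high, 50 to 100 g; origin at the centre of its underside, z up its axis. Three to five of these stand on the left of the desk (None if absent)
- warm_box: grey open-topped warming box, fixed to the desk: 112 mm in x (depth), 268 mm in y (width), 62 mm high to the rim; walls 6 mm, floor 6 mm thick, so inside 100 x 256 mm and 56 mm deep. Origin at the centre of its underside, x from front to hinge side. Room inside for five small jars in a row along y, 50 mm apart
- box_floor (a point): centre of the warming box's inner floor, 6 mm above the desk; axes as the box's
- flap (a joint): angle of the warming box's aluminium flap: 0 = shut flat on the rim with its tab down behind the front wall, grows as it opens, 1.57 = upright, 2.2 = as far back as it goes. A stiff hinge: it stays where it is left
- flap_hinge (a point): middle of the flap's hinge line, on the top of the box's far (+x) wall, 62 mm above the desk. The hinge line runs along the box's y. The flap is a panel 112 mm from hinge to free edge, 268 mm wide, 4 mm thick (its outer face is 4 mm above the rim when shut); its tab, 160 mm wide and 11 mm deep, hangs from its underside 11 mm in from the free edge
- flap_edge (a point): middle of the flap's free edge, 112 mm from the hinge; over the front wall when shut
- thermostat_unit: thermostat: grey square block 110 x 110 x 50 mm, fixed, on the right of the desk, with a white round scale and a black wing knob in the middle of its top; origin at the centre of its underside. The nine marks are 0, 10, .. 80, clockwise from its +y side, 0.35 rad apart; that of 60 is the single long, thick one
- thermostat (a joint): angle of the thermostat's knob, grows clockwise seen from above, 0 to 2.8 with end stops; 0 = pointer to the unit's +y side (the mark of 0), 2.1 = pointer at the long mark (60). Stays where left
- thermostat_grip (a point): on the knob's axis at gripping height, 74 mm above the desk. The wing is 12 mm thick, 42 mm long and runs from 57 to 81 mm above the desk; it turns with the knob: this point's y axis runs along the wing to the pointer end
- thermostat_pointer (a point): tip of the white pointer line on the wing, 20 mm from the axis
- thermostat_mark (a point): centre of the long mark on the scale (60), 38 mm from the knob's axis
- counter_unit: hour counter: lower white block 130 x 100 x 40 mm, fixed, on the right of the desk, with a dark window and a round dark steel reset knob on its top; origin at its underside, below a point 10 mm in +x of the knob's axis
- counter (a joint): angle of the hour counter's reset knob, grows clockwise seen from above, 0 to 2.6; 0 = the zero stop, its white pointer line towards the unit's +y side where a black tick and a steel pin are. Stays where left
- counter_grip (a point): on the reset knob's axis at gripping height, 62 mm above the desk. The knob is a plain cylinder 34 mm across, from 41 to 67 mm above the desk; this point's y axis runs to the pointer
- counter_pointer (a point): tip of the pointer line of the reset knob, 24 mm from the axis
- big_jar: big jar, 72 mm across, 100 mm high, white cap; not part of the job; origin under its centre
- wide_jar: wide jar, 70 mm across, 65 mm high, blue cap; not part of the job; origin under its centre
Mind the look-alikes: they are no part of the job. Leave any orange or red look-alike of the counter_unit alone. Leave any green or grey look-alike of the jar4 alone.

How it is judged:
On the way, in this order (a step that is already met when the one before it is completed fails the run):
1. every small jar stands on the floor of the warming box (x of jar1 in the frame of box_floor between -0.036 and 0.036 m and y of jar1 in the frame of box_floor between -0.115 and 0.115 m and z of jar1 in the frame of box_floor between -0.008 and 0.008 m and angle between each of jar1, jar2, jar3, jar4, jar5's own z axis and vertical below 0.15 rad and x of jar2 in the frame of box_floor between -0.036 and 0.036 m and y of jar2 in the frame of box_floor between -0.115 and 0.115 m and z of jar2 in the frame of box_floor between -0.008 and 0.008 m and x of jar3 in the frame of box_floor between -0.036 and 0.036 m and y of jar3 in the frame of box_floor between -0.115 and 0.115 m and z of jar3 in the frame of box_floor between -0.008 and 0.008 m and x of jar4 in the frame of box_floor between -0.036 and 0.036 m and y of jar4 in the frame of box_floor between -0.115 and 0.115 m and z of jar4 in the frame of box_floor between -0.008 and 0.008 m and x of jar5 in the frame of box_floor between -0.036 and 0.036 m and y of jar5 in the frame of box_floor between -0.115 and 0.115 m and z of jar5 in the frame of box_floor between -0.008 and 0.008 m), for 0.2 s.
2. the flap is fully shut (value of joint flap below 0.05 rad), for 0.2 s.
3. the hour counter's knob is at its zero stop (value of joint counter below 0.07 rad), for 0.2 s.
4. the thermostat's pointer is at the long mark (value of joint thermostat between 2 and 2.2 rad), for 0.2 s.
At the end, for the whole second after the job is handed in: Every small jar present stands upright (within 0.15 rad) and at rest on the inner floor of the warming box; the flap is shut (joint below 0.05 rad), the counter's knob is at its zero stop (below 0.07 rad) and the thermostat is at the long mark (2.1 rad, within 0.1 rad) (all of step 1 and all of step 4 and value of joint flap below 0.05 rad and value of joint counter below 0.07 rad and linear speed of each of jar1, jar2, jar3, jar4, jar5 below 0.03 m/s); the robot touches nothing.
It fails at once if one of the two bigger jars is knocked over (angle between any of big_jar, wide_jar's own z axis and vertical above 0.6 rad).
Of jar1, jar2, jar3, jar4, jar5 only 3 to 5 are there at a start; the rules pass over those that are not, and their reading is None.
At some moment in a run one of jar1, jar2, jar3, jar4, jar5 may be knocked a few centimetres aside while the robot is not near it.
It also fails if it takes over 210 s, if anything falls off the work surface, if the arm or the gripper's body presses on something with over 40 N, if the wrist force passes 120 N, or if a joint passes its speed limit or range.

## Working session

There is one attempt and no reset: what is moved stays moved. The work goes in short steps, Python scripts to look and compute and a shell command to move; the robot and the scene stay as the last step left them, time stands still between calls to the robot, and variables do not carry over. Pictures are saved under pics/ and viewed, at most 14 in all, crops included, and the job is handed in when it is done.

```bash
mkdir -p pics; cat > h.py <<'E'
import numpy as np, cv2
from workcell import sensors, optics, r, models
from scipy.spatial.transform import Rotation as Ro
def save(p,n): cv2.imwrite('pics/'+n, p['frame'][:,:,::-1])
def cloud(p, st=None):
    K=p['intrinsics'];z=p['range_z'];v,u=np.mgrid[0:400,0:640]
    c=np.stack([(u-K[0,2])/K[0,0]*z,(v-K[1,2])/K[1,1]*z,z],-1)
    if 'R' in p: w=(c-p['t'])@p['R']
    else:
        T=p['T_tool_cam'];w=c@T[:3,:3].T+T[:3,3]
        w=w@Ro.from_quat(st['orientation']).as_matrix().T+st['position']
    w[z==0]=np.nan
    return w
E
python3 - <<'E'
from h import *
s=sensors.read_state();print(s)
for n in('top','scene'):
    p=optics.grab_frame(n);save(p,n+'0.png');w=cloud(p)
    for l in ['jar1','warm_box','flap','thermostat_unit','thermostat','counter_unit','counter','big_jar','wide_jar']:
        for d in models.regions_of(l,p):
            m=d['mask'];q=w[m];q=q[~np.isnan(q[:,0])]
            if len(q): 
              zt=np.percentile(q[:,2],95);t=q[q[:,2]>zt-.008]
              print(n,l,round(d['p'],2),np.round(d['extent']),m.sum(),'topz',zt.round(3),'ctr',((np.percentile(t,2,0)+np.percentile(t,98,0))/2).round(3),'size',np.ptp(t,0).round(3),'rgb',p['frame'][m].mean(0).round())
E
```

```text
{'time': 0.0, 'q': array([-1.00892851e+00,  3.59364677e-01,  1.10526045e-02, -3.70293659e-04,
       -1.22410870e+00, -2.88073522e-01]), 'joint_velocities': array([-0.0013301 , -0.00121894, -0.00040142, -0.00166784, -0.00036976,
       -0.00072466]), 'tau': array([-8.37750595e-04, -5.82717562e+01,  2.93049717e+01,  6.99720427e+00,
        6.77498057e-03, -1.20564591e-04]), 'position': array([ 0.18233567, -0.64938607,  0.22563071]), 'orientation': array([-1.36407445e-01,  9.90652471e-01,  8.11748763e-04, -1.76279005e-04]), 'contact_force': array([ 0.61885866, -0.15955982, -0.84104946]), 'torque': array([-0.04219209,  0.01365478, -0.02928958]), 'finger_force': 0.0, 'gripper_width': 0.9998027210575386}
top jar1 0.69 [153. 218. 167. 230.] 187 topz 0.045 ctr [0.405 0.469 0.043] size [0.039 0.04  0.012] rgb [ 90. 137.  57.]
top jar1 0.67 [190. 208. 205. 224.] 151 topz 0.046 ctr [0.427 0.344 0.043] size [0.04  0.041 0.011] rgb [82. 50. 35.]
top jar1 0.64 [157. 187. 172. 198.] 142 topz 0.045 ctr [0.507 0.455 0.042] size [0.037 0.038 0.01 ] rgb [155. 135. 125.]
top jar1 0.62 [187. 177. 206. 1
[... 5094 characters left out ...]
7 ctr [ 0.58  -0.367  0.066] size [0.036 0.033 0.01 ] rgb [96. 94. 91.]
scene counter 0.43 [246. 129. 257. 139.] 138 topz 0.069 ctr [ 0.23  -0.311  0.066] size [0.033 0.037 0.011] rgb [74. 72. 69.]
scene big_jar 0.84 [479. 283. 518. 326.] 1212 topz 0.102 ctr [0.686 0.439 0.1  ] size [0.159 0.112 0.131] rgb [197. 193. 182.]
scene wide_jar 0.75 [469. 175. 499. 202.] 635 topz 0.068 ctr [0.312 0.418 0.065] size [0.061 0.06  0.011] rgb [ 89.  97. 106.]
scene wide_jar 0.6 [186. 210. 201. 226.] 154 topz 0.07 ctr [ 0.58  -0.367  0.067] size [0.036 0.031 0.01 ] rgb [87. 85. 82.]
scene wide_jar 0.42 [413. 269. 434. 288.] 301 topz 0.045 ctr [0.632 0.258 0.042] size [0.042 0.041 0.01 ] rgb [43. 28. 19.]
```

```bash
python3 - <<'E'
from h import *
p=optics.grab_frame('top');w=cloud(p)
cv2.imwrite('pics/a.png',cv2.resize(p['frame'][110:310,140:500,::-1],(792,440),interpolation=cv2.INTER_CUBIC))
cv2.imwrite('pics/b.png',cv2.resize(p['frame'][140:250,380:490,::-1],(600,600),interpolation=cv2.INTER_CUBIC))
for n in('top','scene'):
    p=optics.grab_frame(n);w=cloud(p)
    d=max(models.regions_of('warm_box',p),key=lambda d:d['mask'].sum());q=w[d['mask']];q=q[~np.isnan(q[:,0])]
    t=q[(q[:,2]>.057)&(q[:,2]<.068)]
    rc=cv2.minAreaRect((t[:,:2]*1000).astype(np.float32));print(n,rc)
    f=q[(q[:,2]<.02)];print('floor',f.mean(0).round(3),np.percentile(f,[1,99],0).round(3))
    h=q[q[:,2]>.08]
    c=h-h.mean(0);print('flap normal',np.linalg.svd(c,full_matrices=False)[2][2],h.mean(0), np.percentile(h,[1,99],0).round(3))
    for l in('thermostat_unit','counter_unit'):
        dd=[d for d in models.regions_of(l,p)]
        for d in dd:
            q=w[d['mask']];q=q[~np.isnan(q[:,0])]
            t=q[(q[:,2]>.035)&(q[:,2]<.056)]
            if len(t)>300: print(l,cv2.minAreaRect((t[:,:2]*1000).astype(np.float32)))
E
```

```text
top ((544.0687255859375, -80.48985290527344), (267.9964904785156, 116.83780670166016), 80.98562622070312)
floor [ 0.548 -0.08   0.005] [[ 0.475 -0.209 -0.003]
 [ 0.676  0.049  0.018]]
flap normal [-0.97569879  0.15978403  0.14993641] [ 0.6099839  -0.08930979  0.1326494 ] [[ 0.584 -0.219  0.081]
 [ 0.637  0.039  0.173]]
thermostat_unit ((421.25347900390625, -354.64935302734375), (109.89692687988281, 111.13768005371094), 6.453028678894043)
counter_unit ((597.1509399414062, -372.9632263183594), (100.45394134521484, 130.53958129882812), 79.25089263916016)
counter_unit ((260.1501159667969, -344.66387939453125), (141.5045166015625, 69.33642578125), 30.244918823242188)
counter_unit ((418.1151428222656, -529.5255126953125), (99.91461181640625, 129.9024200439453), 85.58438873291016)
scene ((545.0400390625, -78.27186584472656), (267.0516662597656, 119.65266418457031), 81.04429626464844)
floor [ 0.535 -0.063  0.009] [[ 0.473 -0.212 -0.002]
 [ 0.618  0.053  0.02 ]]
flap normal [ 0.97769128 -0.15986759 -0.13624288] [ 0.61394894 -0.08587688  0.13490765] [[ 0.588 -0.216  0.081]
 [ 0.639  0.04   0.174]]
thermostat_unit ((423.84588623046875, -351.75341796875), (115.02825164794922, 109.1111068725586), 6.8017144203186035)
counter_unit ((248.94351196289062, -311.147216796875), (135.72694396972656, 101.19931030273438), 3.3566083908081055)
counter_unit ((421.2012023925781, -527.8944091796875), (102.44552612304688, 132.97508239746094), 86.79492950439453)
counter_unit ((599.888916015625, -371.28253173828125), (101.55175018310547, 131.68081665039062), 78.8257827758789)
```

View pics/a.png

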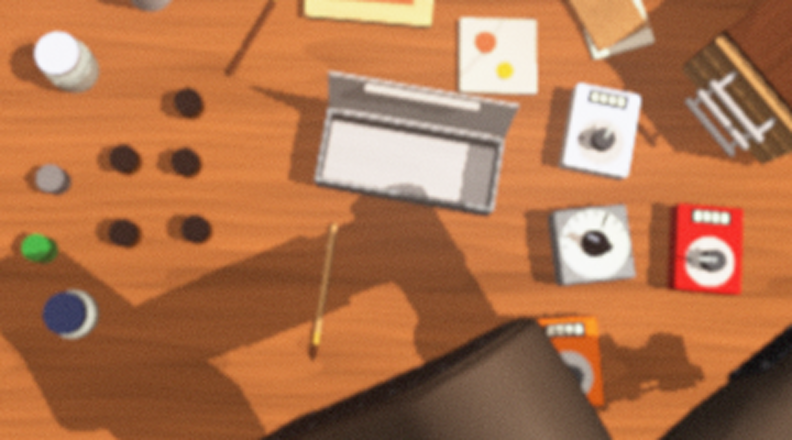

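View pics/b.png

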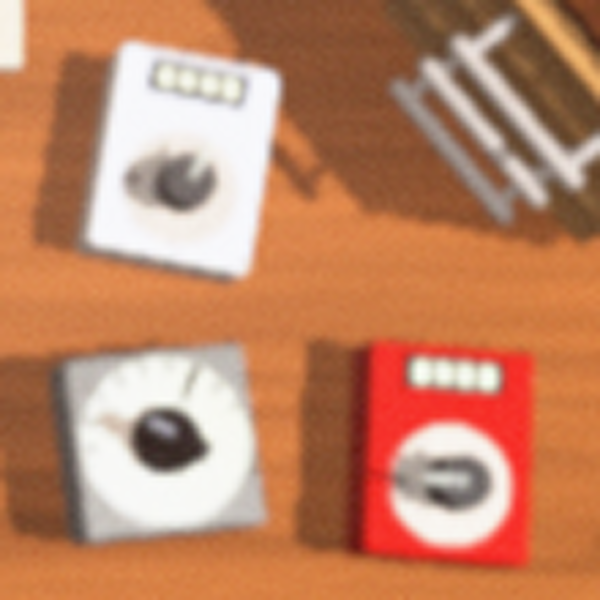

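```bash
cat >> h.py <<'E'
BC=np.array([.5415,-.079]);BY=np.radians(-9.0)
def box(x,y): c,s=np.cos(BY),np.sin(BY);return BC+[c*x-s*y,s*x+c*y]
def shift(s,xyz,yaw=None):
    """shift in tool cm; turn in units to bring tool y axis to world yaw deg (mod 180)"""
    R=Ro.from_quat(s['orientation']).as_matrix()
    cur=np.degrees(np.arctan2(R[1,1],R[0,1]))
    o=(R.T@(np.array(xyz)-s['position'])*100).round(2)
    t=None if yaw is None else round(-(((yaw-cur)+90)%180-90)/8,2)
    return o,t,'yaw now',cur.round(1)
def jars():
    out=[]
    for n in('top','scene'):
        p=optics.grab_frame(n);w=cloud(p)
        for d in models.regions_of('jar1',p):
            m=d['mask'];q=w[m];q=q[~np.isnan(q[:,0])]
            if len(q)<40 or m.sum()>1500: continue
            f=p['frame'][m].mean(0)
            zt=np.percentile(q[:,2],90);t=q[q[:,2]>zt-.008]
            c=(np.percentile(t,2,0)+np.percentile(t,98,0))/2
            if f[0]>1.3*f[1] and f[0]<140: out.append((n,c,zt))
    g=[]
    for n,c,zt in out:
        for k in g:
            if np.hypot(*(k[0][1]-c)[:2])<.02: k.append((n,c,zt));break
        else: g.append([(n,c,zt)])
    return [(np.mean([c for _,c,_ in k],0).round(4),len(k),round(np.mean([z for *_,z in k]),3)) for k in g]
E
python3 - <<'E'
from h import *
s=sensors.read_state();print(shift(s,[.5,-.36,.33],81))
E
```

```text
(array([-38.4 ,  19.32, -10.34]), np.float64(3.09), 'yaw now', np.float64(105.7))
```

```bash
python3 -m jog '[[[-5,2.5,-2,0,0,0.6,6.6],[-10,5,-4,0,0,1.2,6.6],[-15,7.5,-6,0,0,1.8,6.6],[-20,10,-8,0,0,2.4,6.6],[-25,12.5,-10,0,0,3,6.6],[-30,15,-10.3,0,0,3.09,6.6],[-35,17.5,-10.3,0,0,3.09,6.6],[-38.4,19.3,-10.3,0,0,3.09,6.6],[-38.4,19.3,-10.3,0,0,3.09,6.6]]]' 15
python3 - <<'E'
from h import *
s=sensors.read_state();p=optics.grab_frame('wrist');save(p,'w1.png');w=cloud(p,s)
print(s['position'],s['q'].round(2),s['orientation'].round(4))
for l in('thermostat','counter','thermostat_unit','counter_unit'):
  for d in models.regions_of(l,p):
    q=w[d['mask']];q=q[~np.isnan(q[:,0])];zt=np.percentile(q[:,2],95);t=q[q[:,2]>zt-.006]
    print(l,d['p'],d['extent'],zt.round(3),((np.percentile(t,2,0)+np.percentile(t,98,0))/2).round(4))
print(jars())
print(shift(s,[.436,.239,.16],81),shift(s,[.436,.239,.012],81))
E
```

```text
time: 2.58
position: [0.5018, -0.3582, 0.3292]
orientation: [0.077, 0.997, 0.0, -0.0]
contact_force: [-0.3, -0.4, -0.1]
gripper_width: 0.754
finger_force: 0.0
[ 0.50181369 -0.3582445   0.32922539] [-0.3   0.22  0.05 -0.   -1.4  -1.42] [ 7.71e-02  9.97e-01  1.00e-04 -1.00e-04]
thermostat 0.83 [293.8, 97.6, 326.7, 127.1] 0.082 [ 0.4208 -0.3571  0.081 ]
counter 0.77 [172.7, 106.9, 203.9, 128.2] 0.069 [ 0.3981 -0.5271  0.0669]
counter 0.74 [303.5, 201.3, 325.8, 225.5] 0.069 [ 0.5766 -0.3719  0.0668]
thermostat_unit 0.79 [265.3, 67.0, 352.0, 152.0] 0.059 [ 0.4208 -0.3569  0.0688]
counter_unit 0.96 [285.9, 2.2, 364.5, 42.3] 0.043 [ 0.2935 -0.3136  0.0404]
counter_unit 0.72 [156.6, 81.3, 238.7, 172.2] 0.067 [ 0.3982 -0.5272  0.0662]
counter_unit 0.65 [283.3, 177.1, 346.7, 255.8] 0.067 [ 0.5789 -0.3716  0.0662]
[(array([0.5415, 0.351 , 0.0418]), 2, np.float64(0.044)), (array([0.4362, 0.2386, 0.0415]), 2, np.float64(0.044)), (array([0.429 , 0.3456, 0.0418]), 2, np.float64(0.044)), (array([0.6313, 0.2585, 0.0416]), 2, np.float64(0.044)), (array([0.5385, 0.2581, 0.0419]), 2, np.float64(0.044))]
(array([15.68, 58.  , 16.94]), np.float64(0.02), 'yaw now', np.float64(81.2)) (array([15.68, 57.99, 31.74]), np.float64(0.02), 'yaw now', np.float64(81.2))
```

View pics/w1.png

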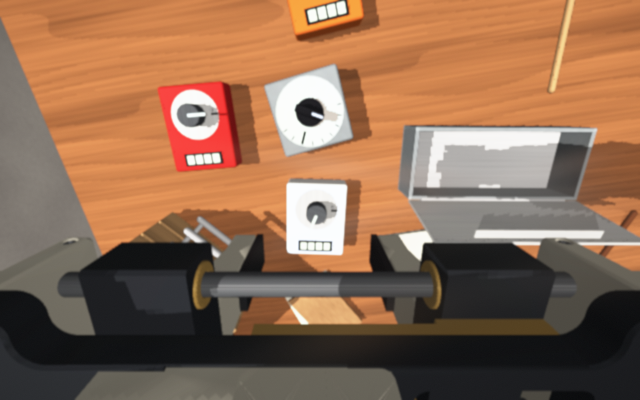

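```bash
python3 -m jog '[[[1.6,6,0,0,0,0,6.6],[3.2,12,0,0,0,0,6.6],[4.8,18,0,0,0,0,6.6],[6.4,24,0,0,0,0,6.6],[8,30,0,0,0,0,6.6],[9.6,36,2,0,0,0,6.6],[11.2,41.5,5,0,0,0,6.6],[13,47,8,0,0,0,6.6],[14.5,52.5,11,0,0,0,6.6],[15.68,58,13,0,0,0,6.6]]]'
python3 - <<'E'
from h import *
s=sensors.read_state();print(s['position'],s['q'].round(2))
print(jars())
print(shift(s,[.4362,.2386,.012],81))
E
```

```text
time: 4.28
position: [0.4359, 0.2324, 0.2013]
orientation: [0.079, 0.997, 0.0, 0.0]
contact_force: [1.9, 0.3, 0.9]
gripper_width: 0.755
finger_force: 0.0
[0.43592029 0.2323574  0.20131672] [ 0.89  0.08 -0.42  0.   -1.08 -2.62]
[(array([0.5416, 0.2573, 0.0415]), 2, np.float64(0.044)), (array([0.6315, 0.258 , 0.0415]), 2, np.float64(0.044)), (array([0.4317, 0.3454, 0.0417]), 1, np.float64(0.044)), (array([0.5447, 0.351 , 0.0417]), 1, np.float64(0.044)), (array([0.4387, 0.2398, 0.0423]), 1, np.float64(0.044))]
(array([ 0.08,  0.61, 18.93]), np.float64(-0.01), 'yaw now', np.float64(81.0))
```

```bash
python3 - <<'E'
from h import *
s=sensors.read_state();print(s['position'],shift(s,[.4365,.239,.012],81))
E
python3 -m jog '[[[0,0,5,0,0,0,6.6],[0,0,10,0,0,0,6.6],[0,0,15,0,0,0,6.6],[0,0,18.8,0,0,0,6.6],[0,0,18.8,0,0,0,6.6],[0,0,18.8,0,0,0,6.6],[0,0,18.8,0,0,0,3.6],[0,0,18.8,0,0,0,3.6],[0,0,18.8,0,0,0,3.6],[0,0,18.8,0,0,0,3.6]]]' 15
python3 - <<'E'
from h import *
s=sensors.read_state();print(s['position'],s['gripper_width'],s['finger_force'])
x,y=box(.020,-.038)
print(shift(s,[s['position'][0],s['position'][1],.17],81),shift(s,[x,y,.17],81),shift(s,[x,y,.0195],81))
E
```

```text
[0.43624757 0.23157906 0.2013254 ] (array([ 0.08,  0.76, 18.93]), np.float64(0.01), 'yaw now', np.float64(81.1))
time: 5.72
position: [0.4372, 0.2319, 0.0148]
orientation: [0.078, 0.997, 0.001, 0.001]
contact_force: [-1.3, 1.4, 7.8]
gripper_width: 0.479
finger_force: 15.0
[0.43720685 0.23188462 0.01480665] 0.478563171521936 15.002395659685135
(array([ -0.02,   0.02, -15.52]), np.float64(0.0), 'yaw now', np.float64(81.0)) (array([-17.18, -32.85, -15.55]), np.float64(0.0), 'yaw now', np.float64(81.0)) (array([-17.16, -32.87,  -0.5 ]), np.float64(0.0), 'yaw now', np.float64(81.0))
```

```bash
python3 -m jog '[[[0,0,-5,0,0,0,3.6],[-1,-2,-10,0,0,0,3.6],[-3,-6,-14,0,0,0,3.6],[-5.5,-10.5,-15.5,0,0,0,3.6],[-8.2,-15.7,-15.5,0,0,0,3.6],[-10.9,-20.9,-15.5,0,0,0,3.6],[-13.6,-26.1,-15.5,0,0,0,3.6],[-16.2,-31,-15.5,0,0,0,3.6],[-17.16,-32.87,-15.5,0,0,0,3.6],[-17.16,-32.87,-15.5,0,0,0,3.6]]]'
python3 - <<'E'
from h import *
p=optics.grab_frame('scene')
s=sensors.read_state();print(s['position'],s['gripper_width'],s['finger_force'])
cv2.imwrite('pics/s1.png',cv2.resize(p['frame'][130:330,160:520,::-1],(792,440)))
x,y=box(.020,-.038)
print(shift(s,[x,y,.022],81))
E
```

```text
time: 6.98
position: [0.554, -0.1219, 0.1681]
orientation: [0.08, 0.997, -0.0, -0.001]
contact_force: [-0.5, -0.3, -0.4]
gripper_width: 0.476
finger_force: 15.0
[ 0.55383004 -0.12095783  0.16829486] 0.4739591051569443 14.998907893896103
(array([-0.15,  0.15, 14.63]), np.float64(-0.02), 'yaw now', np.float64(80.9))
```

View pics/s1.png

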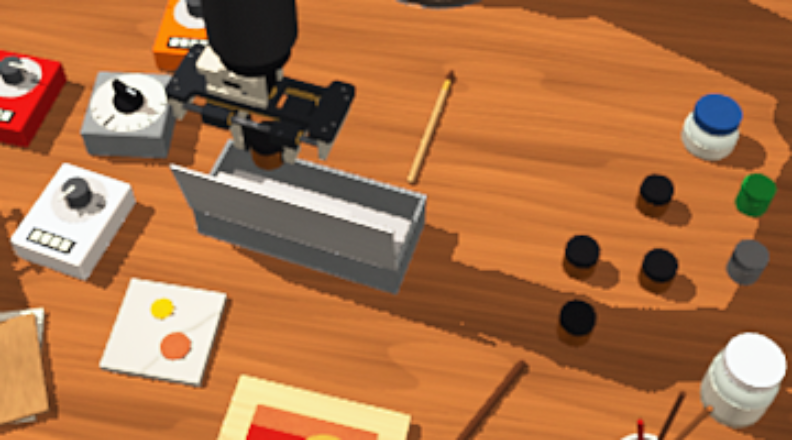

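```bash
python3 -m jog '[[[0.25,0.15,5,0,0,0,3.6],[0.25,0.15,9,0,0,0,3.6],[0.25,0.15,12,0,0,0,3.6],[0.25,0.15,14.4,0,0,0,3.6],[0.25,0.15,14.6,0,0,0,3.6],[0.25,0.15,14.6,0,0,0,3.6],[0.25,0.15,14.6,0,0,0,5.1],[0.25,0.15,14.6,0,0,0,5.1]]]'
python3 - <<'E'
from h import *
p=optics.grab_frame('scene')
s=sensors.read_state();print(s['position'],s['gripper_width'],s['contact_force'])
x,y=.540,.2577
print(shift(s,[s['position'][0],s['position'][1],.17],81),shift(s,[x,y,.17],81))
E
```

```text
time: 8.02
position: [0.5528, -0.1185, 0.0239]
orientation: [0.079, 0.997, 0.0, 0.001]
contact_force: [1.1, -1.2, -0.2]
gripper_width: 0.575
finger_force: 0.0
[ 0.55264888 -0.11853386  0.02371424] 0.576042642643743 [ 0.12526516  0.62463827 -0.21826881]
(array([-2.000e-02,  1.000e-02, -1.463e+01]), np.float64(-0.0), 'yaw now', np.float64(81.0)) (array([  7.14,  36.96, -14.62]), np.float64(-0.0), 'yaw now', np.float64(81.0))
```

Released (no contact). Next, to jar E.

```bash
python3 -m jog '[[[0,0,-5,0,0,0,5.1],[0,0,-10,0,0,0,5.1],[1,4,-14.5,0,0,0,6.6],[2,9.5,-14.6,0,0,0,6.6],[3,15,-14.6,0,0,0,6.6],[4.1,21,-14.6,0,0,0,6.6],[5.2,27,-14.6,0,0,0,6.6],[6.3,32.5,-14.6,0,0,0,6.6],[7.14,36.96,-14.6,0,0,0,6.6],[7.14,36.96,-14.6,0,0,0,6.6]]]'
python3 - <<'E'
from h import *
print(jars())
s=sensors.read_state();print(s['position'],s['q'][5])
print(shift(s,[.5405,.2577,.013],81))
E
```

```text
time: 9.32
position: [0.5395, 0.2605, 0.1689]
orientation: [0.077, 0.997, 0.0, 0.0]
contact_force: [-0.1, -0.1, -0.7]
gripper_width: 0.749
finger_force: 0.0
[(array([0.5306, 0.3352, 0.1421]), 1, np.float64(0.044)), (array([0.6354, 0.2547, 0.0417]), 2, np.float64(0.044)), (array([0.4285, 0.3445, 0.0426]), 1, np.float64(0.045)), (array([0.5408, 0.2589, 0.0417]), 1, np.float64(0.044)), (array([0.5424, 0.3517, 0.0418]), 1, np.float64(0.044)), (array([0.4965, 0.3331, 0.1051]), 1, np.float64(0.044))]
[0.53963215 0.25673534 0.16902647] -2.499915435980019
(array([-0.07,  0.11, 15.6 ]), np.float64(-0.01), 'yaw now', np.float64(80.9))
```

```bash
python3 -m jog '[[[-0.07,0.11,5.5,0,0,0,6.6],[-0.07,0.11,11,0,0,0,6.6],[-0.07,0.11,15.6,0,0,0,6.6],[-0.07,0.11,15.6,0,0,0,6.6],[-0.07,0.11,15.6,0,0,0,3.6],[-0.07,0.11,15.6,0,0,0,3.6],[-0.07,0.11,15.6,0,0,0,3.6],[-0.07,0.11,15.6,0,0,0,3.6]]]'
python3 - <<'E'
from h import *
optics.grab_frame('scene')
s=sensors.read_state();print(s['position'],s['gripper_width'],s['finger_force'])
x,y=box(.016,.038)
print(shift(s,[x,y,.17],81))
E
```

```text
time: 10.52
position: [0.5414, 0.2591, 0.0147]
orientation: [0.079, 0.997, 0.001, 0.001]
contact_force: [-1.3, -1.7, 8.2]
gripper_width: 0.476
finger_force: 15.0
[0.5413155  0.25910779 0.01469459] 0.47621420672792475 15.003380477428436
(array([ -6.94, -29.57, -15.57]), np.float64(-0.0), 'yaw now', np.float64(81.0))
```

```bash
python3 -m jog '[[[0,0,-5.5,0,0,0,3.6],[0,0,-11,0,0,0,3.6],[-1,-4,-15,0,0,0,3.6],[-2.2,-9.5,-15.5,0,0,0,3.6],[-3.5,-15,-15.5,0,0,0,3.6],[-4.8,-20.5,-15.5,0,0,0,3.6],[-6,-26,-15.5,0,0,0,3.6],[-6.94,-29.57,-15.5,0,0,0,3.6],[-6.94,-29.57,-15.5,0,0,0,3.6]]]'
python3 - <<'E'
from h import *
optics.grab_frame('scene')
s=sensors.read_state();print(s['position'],s['gripper_width'],s['finger_force'])
x,y=box(.016,.038)
print(shift(s,[x,y,.0225],81))
E
```

```text
time: 11.7
position: [0.5625, -0.0466, 0.1683]
orientation: [0.08, 0.997, 0.0, 0.0]
contact_force: [0.1, 0.9, -0.8]
gripper_width: 0.474
finger_force: 15.0
[ 0.56254704 -0.04533905  0.16829226] 0.4772852961628137 14.99928429722786
(array([-0.04,  0.14, 14.58]), np.float64(-0.02), 'yaw now', np.float64(80.8))
```

```bash
python3 -m jog '[[[0,0.14,5,0,0,0,3.6],[0,0.14,9.5,0,0,0,3.6],[0,0.14,13,0,0,0,3.6],[0,0.14,14.5,0,0,0,3.6],[0,0.14,14.55,0,0,0,3.6],[0,0.14,14.55,0,0,0,5.1],[0,0.14,14.55,0,0,0,5.1],[0,0.14,9.5,0,0,0,5.1],[0,0.14,4,0,0,0,5.1],[0,0.14,0,0,0,0,6.6]]]'
python3 - <<'E'
from h import *
print(jars())
s=sensors.read_state();print(s['position'],s['gripper_width'])
print(shift(s,[.6325,.2575,.165],81))
E
```

```text
time: 13.0
position: [0.5637, -0.0429, 0.1716]
orientation: [0.079, 0.997, 0.0, 0.002]
contact_force: [0.8, 0.9, -0.1]
gripper_width: 0.642
finger_force: 0.0
[(array([0.4288, 0.3443, 0.0413]), 2, np.float64(0.044)), (array([0.541 , 0.3505, 0.0419]), 2, np.float64(0.044)), (array([0.6325, 0.2589, 0.0413]), 1, np.float64(0.044))]
[ 0.56333094 -0.04280087  0.16950722] 0.7434145948813321
(array([-2.11, 30.74,  0.51]), np.float64(-0.01), 'yaw now', np.float64(81.0))
```

```bash
python3 -m jog '[[[0,5.5,0,0,0,0,6.6],[0,11,0,0,0,0,6.6],[0,16.5,0,0,0,0,6.6],[0,22,0,0,0,0,6.6],[-1,27,0,0,0,0,6.6],[-2.1,30.85,0,0,0,0,6.6],[-2.1,30.85,0,0,0,0,6.6],[-2.1,30.85,0,0,0,0,6.6]]]'
python3 - <<'E'
from h import *
optics.grab_frame('scene')
s=sensors.read_state();print(s['position'],s['gripper_width'])
print(shift(s,[.6325,.258,.013],81))
E
```

```text
time: 14.2
position: [0.6313, 0.2579, 0.1664]
orientation: [0.079, 0.997, -0.001, -0.001]
contact_force: [0.0, 0.4, -0.5]
gripper_width: 0.751
finger_force: 0.0
[0.63141779 0.25758459 0.16691051] 0.750585109805018
(array([-0.12,  0.08, 15.39]), np.float64(-0.01), 'yaw now', np.float64(80.9))
```

```bash
python3 -m jog '[[[-0.12,0.08,5.5,0,0,0,6.6],[-0.12,0.08,11,0,0,0,6.6],[-0.12,0.08,15.3,0,0,0,6.6],[-0.12,0.08,15.3,0,0,0,6.6],[-0.12,0.08,15.3,0,0,0,3.6],[-0.12,0.08,15.3,0,0,0,3.6],[-0.12,0.08,15.3,0,0,0,3.6],[-0.12,0.08,15.3,0,0,0,3.6],[-0.12,0.08,10,0,0,0,3.6],[-0.12,0.08,5,0,0,0,3.6]]]'
python3 - <<'E'
from h import *
optics.grab_frame('scene')
s=sensors.read_state();print(s['position'],s['gripper_width'],s['finger_force'])
x,y=box(-.026,-.076)
print(shift(s,[x,y,.17],81))
E
```

```text
time: 15.5
position: [0.6332, 0.259, 0.1193]
orientation: [0.079, 0.997, -0.0, -0.0]
contact_force: [0.6, 0.1, -0.6]
gripper_width: 0.477
finger_force: 15.0
[0.63669811 0.26062103 0.12784973] 0.4715951945992391 15.000228881835938
(array([  6.69, -42.6 ,  -4.52]), np.float64(0.01), 'yaw now', np.float64(81.1))
```

```bash
python3 -m jog '[[[2,-4,-4,0,0,0,3.6],[4,-9,-4.5,0,0,0,3.6],[6,-14,-4.5,0,0,0,3.6],[6.7,-19.5,-4.5,0,0,0,3.6],[6.7,-25,-4.5,0,0,0,3.6],[6.7,-30.5,-4.5,0,0,0,3.6],[6.7,-36,-4.5,0,0,0,3.6],[6.7,-41,-4.5,0,0,0,3.6],[6.7,-42.6,-4.5,0,0,0,3.6],[6.7,-42.6,-4.5,0,0,0,3.6]]]'
python3 - <<'E'
from h import *
optics.grab_frame('scene')
s=sensors.read_state();print(s['position'],s['gripper_width'],s['finger_force'])
x,y=box(-.026,-.076)
print(shift(s,[x,y,.0225],81))
E
```

```text
time: 16.8
position: [0.5002, -0.1519, 0.1631]
orientation: [0.08, 0.997, 0.0, 0.0]
contact_force: [-0.0, 0.4, -0.8]
gripper_width: 0.479
finger_force: 15.0
[ 0.50043765 -0.15113672  0.16306609] 0.4722126205364454 14.999527931213379
(array([-0.32,  0.16, 14.06]), np.float64(-0.01), 'yaw now', np.float64(80.9))
```

```bash
python3 -m jog '[[[-0.32,0.2,5,0,0,0,3.6],[-0.32,0.2,9.5,0,0,0,3.6],[-0.32,0.2,12.5,0,0,0,3.6],[-0.32,0.2,14,0,0,0,3.6],[-0.32,0.2,14.05,0,0,0,3.6],[-0.32,0.2,14.05,0,0,0,5.1],[-0.32,0.2,14.05,0,0,0,5.1],[-0.32,0.2,9.5,0,0,0,5.1],[-0.32,0.2,4,0,0,0,5.1],[-0.32,0.2,-0.5,0,0,0,6.6]]]'
python3 - <<'E'
from h import *
print(jars())
s=sensors.read_state();print(s['position'],s['gripper_width'],s['contact_force'])
print(shift(s,[.5415,.351,.165],81))
E
```

```text
time: 18.1
position: [0.5035, -0.1498, 0.1705]
orientation: [0.079, 0.997, 0.0, 0.001]
contact_force: [1.2, 0.2, 0.1]
gripper_width: 0.644
finger_force: 0.0
[(array([0.5417, 0.3507, 0.0412]), 2, np.float64(0.044)), (array([0.4292, 0.3448, 0.0427]), 1, np.float64(0.045))]
[ 0.50381599 -0.14963344  0.1691905 ] 0.7453249019294053 [-0.98882115  0.02712106 -0.58085019]
(array([ 4.16, 50.03,  0.46]), np.float64(-0.01), 'yaw now', np.float64(80.9))
```

```bash
python3 -m jog '[[[0.5,5.8,0,0,0,0,6.6],[1,11.6,0,0,0,0,6.6],[1.5,17.4,0,0,0,0,6.6],[2,23.2,0,0,0,0,6.6],[2.5,29,0,0,0,0,6.6],[3,34.8,0,0,0,0,6.6],[3.5,40.6,0,0,0,0,6.6],[4,46.4,0,0,0,0,6.6],[4.16,50,0,0,0,0,6.6],[4.16,50.1,0,0,0,0,6.6]]]'
python3 - <<'E'
from h import *
optics.grab_frame('scene')
s=sensors.read_state();print(s['position'],s['gripper_width'],s['q'][5])
print(shift(s,[.5417,.351,.013],81))
E
```

```text
time: 19.55
position: [0.5405, 0.3532, 0.1655]
orientation: [0.078, 0.997, -0.001, -0.001]
contact_force: [-0.6, -1.1, 0.4]
gripper_width: 0.751
finger_force: 0.0
[0.54040753 0.35190876 0.16572614] 0.7541759004866947 -2.6059167519178077
(array([-0.17, -0.03, 15.27]), np.float64(0.01), 'yaw now', np.float64(81.0))
```

```bash
python3 -m jog '[[[-0.17,0,5.5,0,0,0,6.6],[-0.17,0,11,0,0,0,6.6],[-0.17,0,15.2,0,0,0,6.6],[-0.17,0,15.2,0,0,0,6.6],[-0.17,0,15.2,0,0,0,3.6],[-0.17,0,15.2,0,0,0,3.6],[-0.17,0,15.2,0,0,0,3.6],[-0.17,0,15.2,0,0,0,3.6],[-0.17,0,9.5,0,0,0,3.6],[-0.17,0,4,0,0,0,3.6]]]'
python3 - <<'E'
from h import *
optics.grab_frame('scene')
s=sensors.read_state();print(s['position'],s['gripper_width'],s['finger_force'])
x,y=box(-.026,.0)
print(shift(s,[x,y,.17],81))
E
```

```text
time: 20.85
position: [0.5428, 0.3512, 0.1293]
orientation: [0.079, 0.997, -0.0, -0.0]
contact_force: [1.0, 0.9, -0.2]
gripper_width: 0.476
finger_force: 15.0
[0.54618734 0.3536885  0.1384263 ] 0.47683108178051514 15.000266879796982
(array([ -3.68, -42.79,  -3.46]), np.float64(0.01), 'yaw now', np.float64(81.1))
```

```bash
python3 -m jog '[[[-0.5,-5.5,-3,0,0,0,3.6],[-1,-11,-3.5,0,0,0,3.6],[-1.4,-16.5,-3.5,0,0,0,3.6],[-1.9,-22,-3.5,0,0,0,3.6],[-2.4,-27.5,-3.5,0,0,0,3.6],[-2.8,-33,-3.5,0,0,0,3.6],[-3.2,-38.5,-3.5,0,0,0,3.6],[-3.6,-42.7,-3.5,0,0,0,3.6],[-3.6,-42.7,-3.5,0,0,0,3.6]]]'
python3 - <<'E'
from h import *
optics.grab_frame('scene')
s=sensors.read_state();print(s['position'],s['gripper_width'],s['finger_force'])
x,y=box(-.026,.0)
print(shift(s,[x,y,.0225],81))
E
```

```text
time: 22.02
position: [0.511, -0.0783, 0.1631]
orientation: [0.08, 0.997, 0.0, 0.0]
contact_force: [-0.1, 0.8, -0.5]
gripper_width: 0.475
finger_force: 15.0
[ 0.51132603 -0.07713695  0.16312945] 0.4760850233991647 14.99935895204544
(array([-0.4 ,  0.28, 14.06]), np.float64(-0.02), 'yaw now', np.float64(80.8))
```

```bash
python3 -m jog '[[[-0.4,0.28,5,0,0,0,3.6],[-0.4,0.28,9.5,0,0,0,3.6],[-0.4,0.28,12.5,0,0,0,3.6],[-0.4,0.28,14,0,0,0,3.6],[-0.4,0.28,14.05,0,0,0,3.6],[-0.4,0.28,14.05,0,0,0,5.1],[-0.4,0.28,14.05,0,0,0,5.1],[-0.4,0.28,9.5,0,0,0,5.1],[-0.4,0.28,4,0,0,0,5.1],[-0.4,0.28,-0.5,0,0,0,6.6]]]'
python3 - <<'E'
from h import *
print(jars())
s=sensors.read_state();print(s['position'],s['gripper_width'],s['contact_force'])
print(shift(s,[.4292,.3448,.165],81))
E
```

```text
time: 23.32
position: [0.516, -0.0739, 0.1706]
orientation: [0.079, 0.997, 0.0, 0.001]
contact_force: [1.0, -0.1, -1.1]
gripper_width: 0.644
finger_force: 0.0
[(array([0.429 , 0.345 , 0.0421]), 2, np.float64(0.044))]
[ 0.51618495 -0.07371725  0.16922187] 0.747302165039075 [-0.55559013  0.0612975  -0.97684811]
(array([15.17, 39.96,  0.44]), np.float64(-0.01), 'yaw now', np.float64(81.0))
```

```bash
python3 -m jog '[[[1.9,5,0,0,0,0,6.6],[3.8,10,0,0,0,0,6.6],[5.7,15,0,0,0,0,6.6],[7.6,20,0,0,0,0,6.6],[9.5,25,0,0,0,0,6.6],[11.4,30,0,0,0,0,6.6],[13.3,35,0,0,0,0,6.6],[15.1,39.9,0,0,0,0,6.6],[15.1,39.96,0,0,0,0,6.6],[15.1,39.96,0,0,0,0,6.6]]]'
python3 - <<'E'
from h import *
optics.grab_frame('scene')
s=sensors.read_state();print(s['position'],s['gripper_width'],s['q'][5])
print(shift(s,[.429,.345,.013],81))
E
```

```text
time: 24.78
position: [0.4288, 0.3438, 0.1665]
orientation: [0.078, 0.997, -0.001, -0.001]
contact_force: [-0.0, -0.3, -0.4]
gripper_width: 0.755
finger_force: 0.0
[0.42915972 0.34343587 0.16693343] 0.7550549996953838 -2.759714203898907
(array([ 0.02,  0.18, 15.39]), np.float64(-0.01), 'yaw now', np.float64(81.0))
```

```bash
python3 -m jog '[[[0,0.18,5.5,0,0,0,6.6],[0,0.18,11,0,0,0,6.6],[0,0.18,15.3,0,0,0,6.6],[0,0.18,15.3,0,0,0,6.6],[0,0.18,15.3,0,0,0,3.6],[0,0.18,15.3,0,0,0,3.6],[0,0.18,15.3,0,0,0,3.6],[0,0.18,15.3,0,0,0,3.6],[0,0.18,9.5,0,0,0,3.6],[0,0.18,4,0,0,0,3.6]]]'
python3 - <<'E'
from h import *
optics.grab_frame('scene')
s=sensors.read_state();print(s['position'],s['gripper_width'],s['finger_force'])
x,y=box(-.026,.076)
print(shift(s,[x,y,.17],81))
E
```

```text
time: 26.08
position: [0.4297, 0.3461, 0.1296]
orientation: [0.079, 0.997, -0.0, -0.0]
contact_force: [1.0, 1.0, 0.2]
gripper_width: 0.476
finger_force: 15.0
[0.43255411 0.34906864 0.13779274] 0.47369976602805436 15.000164955854416
(array([-14.83, -32.97,  -3.42]), np.float64(0.01), 'yaw now', np.float64(81.1))
```

```bash
python3 -m jog '[[[-2.2,-4.8,-3,0,0,0,3.6],[-4.4,-9.6,-3.5,0,0,0,3.6],[-6.6,-14.5,-3.5,0,0,0,3.6],[-8.8,-19.4,-3.5,0,0,0,3.6],[-11,-24.3,-3.5,0,0,0,3.6],[-13,-29,-3.5,0,0,0,3.6],[-14.7,-32.7,-3.5,0,0,0,3.6],[-14.8,-32.8,-3.5,0,0,0,3.6],[-14.8,-32.8,-3.5,0,0,0,3.6]]]'
python3 - <<'E'
from h import *
optics.grab_frame('scene')
s=sensors.read_state();print(s['position'],s['gripper_width'],s['finger_force'])
x,y=box(-.026,.076)
print(shift(s,[x,y,.0225],81))
E
```

```text
time: 27.25
position: [0.5245, -0.0009, 0.1631]
orientation: [0.079, 0.997, 0.0, 0.0]
contact_force: [0.2, -0.3, -0.4]
gripper_width: 0.477
finger_force: 15.0
[ 5.24428598e-01 -4.07828171e-04  1.63104178e-01] 0.475731652124039 14.999452382326126
(array([-0.31,  0.1 , 14.06]), np.float64(-0.0), 'yaw now', np.float64(81.0))
```

```bash
python3 -m jog '[[[-0.31,0.1,5,0,0,0,3.6],[-0.31,0.1,9.5,0,0,0,3.6],[-0.31,0.1,12.5,0,0,0,3.6],[-0.31,0.1,14,0,0,0,3.6],[-0.31,0.1,14.05,0,0,0,3.6],[-0.31,0.1,14.05,0,0,0,5.1],[-0.31,0.1,14.05,0,0,0,5.1],[-0.31,0.1,9,0,0,0,5.1],[-0.31,0.1,3,0,0,0,5.1],[-0.31,0.1,-3,0,0,0,5.1]]]'
python3 -m jog '[[[0,-2,-5,0,0,0,5],[0,-5,-10,0,0,0,4],[0,-7.6,-14,0,0,0,2],[0,-7.6,-14,0,0,0,0.5]]]'
python3 - <<'E'
from h import *
print(jars())
s=sensors.read_state();p=optics.grab_frame('wrist');save(p,'w2.png')
w=cloud(p,s);print(s['position'])
c,sn=np.cos(BY),np.sin(BY);d=w-[*BC,0];bx=c*d[...,0]+sn*d[...,1];by=-sn*d[...,0]+c*d[...,1];z=w[...,2]
m=(abs(bx)<.047)&(abs(by)<.125)&(z>.035)&(z<.056)
n,l,st,ce=cv2.connectedComponentsWithStats(m.astype(np.uint8))
for i in range(1,n):
    if st[i,4]>60:
        k=l==i;print(st[i,4],bx[k].min().round(3),bx[k].max().round(3),by[k].min().round(3),by[k].max().round(3),np.median(z[k]).round(3))
m=(z>.08)&(z<.19)&(abs(by)<.13)&(bx>.03)&(bx<.12);print('flap',bx[m].min(),bx[m].max(),z[m].max(),np.polyfit(z[m],bx[m],1))
E
```

```text
time: 28.55
position: [0.5273, -0.0006, 0.1954]
orientation: [0.079, 0.997, 0.0, 0.0]
contact_force: [0.7, -0.2, 0.2]
gripper_width: 0.585
finger_force: 0.0
time: 29.05
position: [0.5166, -0.0769, 0.3373]
orientation: [0.08, 0.997, 0.001, 0.004]
contact_force: [0.5, -0.5, -1.3]
gripper_width: 0.29
finger_force: 0.0
[]
[ 0.51518528 -0.07522568  0.33206942]
529 -0.047 -0.009 -0.096 -0.055 0.048
517 -0.046 -0.009 -0.018 0.02 0.048
532 -0.046 -0.007 0.054 0.095 0.048
98 -0.033 0.039 0.124 0.125 0.046
519 -0.006 0.035 -0.058 -0.017 0.048
518 -0.008 0.033 0.018 0.058 0.048
flap 0.0581352963317027 0.08094606000575341 0.17395089923189927 [0.15737131 0.04777832]
```

View pics/w2.png

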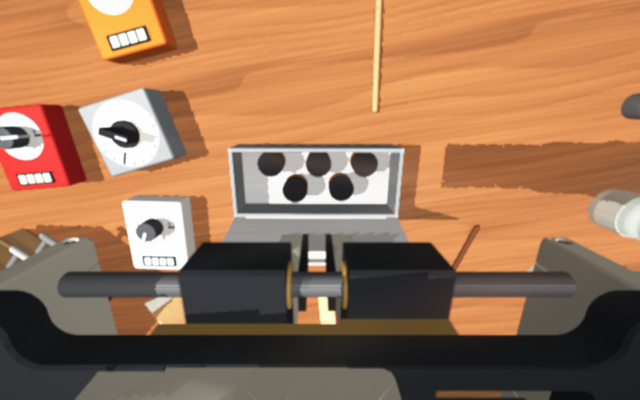

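```bash
python3 - <<'E'
from h import *
s=sensors.read_state();print(s['position'],s['gripper_width'])
for b,z in((.12,.28),(.12,.147),(.095,.147)):
    print(b,z,shift(s,[*box(b,0),z],81))
E
```

```text
[ 0.51528414 -0.0751107   0.33188768] 0.08451349118608968
0.12 0.28 (array([-14.66,   0.03,   5.16]), np.float64(-0.0), 'yaw now', np.float64(81.0))
0.12 0.147 (array([-14.68,   0.03,  18.46]), np.float64(-0.0), 'yaw now', np.float64(81.0))
0.095 0.147 (array([-12.18,   0.03,  18.47]), np.float64(-0.0), 'yaw now', np.float64(81.0))
```

```bash
python3 -m jog '[[[-5,0,0,0,0,0,0],[-10,0,0,0,0,0,0],[-14.7,0,2,0,0,0,0],[-14.7,0,7,0,0,0,0],[-14.7,0,12,0,0,0,0],[-14.7,0,17,0,0,0,0],[-14.7,0,18.5,0,0,0,0],[-14.7,0,18.5,0,0,0,0]]]'
python3 - <<'E'
from h import *
optics.grab_frame('scene')
s=sensors.read_state();print(s['position'],s['gripper_width'])
for b,z in((.055,.1465),(.0305,.1395),(.0092,.1258),(-.0072,.1062),(-.0159,.0869),(-.0195,.066)):
    print(b,z,shift(s,[*box(b,0),z],81))
E
```

```text
time: 30.3
position: [0.6609, -0.0983, 0.1473]
orientation: [0.078, 0.997, -0.0, -0.001]
contact_force: [0.1, -0.3, 1.2]
gripper_width: 0.002
finger_force: 0.0
[ 0.66185196 -0.09841561  0.149003  ] 0.002319366048113848
0.055 0.1465 (array([6.69, 0.04, 0.24]), np.float64(0.0), 'yaw now', np.float64(81.0))
0.0305 0.1395 (array([9.14, 0.04, 0.94]), np.float64(0.0), 'yaw now', np.float64(81.0))
0.0092 0.1258 (array([11.27,  0.04,  2.31]), np.float64(0.0), 'yaw now', np.float64(81.0))
-0.0072 0.1062 (array([12.92,  0.04,  4.27]), np.float64(0.0), 'yaw now', np.float64(81.0))
-0.0159 0.0869 (array([13.79,  0.04,  6.2 ]), np.float64(0.0), 'yaw now', np.float64(81.0))
-0.0195 0.066 (array([14.15,  0.04,  8.29]), np.float64(0.0), 'yaw now', np.float64(81.0))
```

```bash
python3 -m jog '[[[2.5,0,0.2,0,0,0,0],[4,0,0.2,0,0,0,0],[5.4,0,0.2,0,0,0,0],[6.7,0,0.2,0,0,0,0],[8,0,0.6,0,0,0,0],[9.1,0,0.9,0,0,0,0],[10.2,0,1.6,0,0,0,0],[11.3,0,2.3,0,0,0,0],[11.3,0,2.3,0,0,0,0]]]'
python3 - <<'E'
from h import *
p=optics.grab_frame('scene')
s=sensors.read_state();print(s['position'],s['contact_force'])
cv2.imwrite('pics/s2.png',cv2.resize(p['frame'][150:290,190:400,::-1],(720,480)))
for b,z in ((-.0072,.1062),(-.0159,.0869),(-.0195,.066)):
    print(b,z,shift(s,[*box(b,0),z],81))
E
```

```text
time: 31.48
position: [0.5478, -0.0808, 0.1239]
orientation: [0.079, 0.997, -0.0, -0.001]
contact_force: [-0.4, 0.1, -1.3]
gripper_width: 0.006
finger_force: 0.0
[ 0.54869742 -0.0807958   0.12442479] [ 0.96578905 -0.38042114 -0.53167816]
-0.0072 0.1062 (array([1.46, 0.07, 1.82]), np.float64(-0.0), 'yaw now', np.float64(81.0))
-0.0159 0.0869 (array([2.32, 0.07, 3.76]), np.float64(-0.0), 'yaw now', np.float64(81.0))
-0.0195 0.066 (array([2.68, 0.07, 5.85]), np.float64(-0.0), 'yaw now', np.float64(81.0))
```

View pics/s2.png

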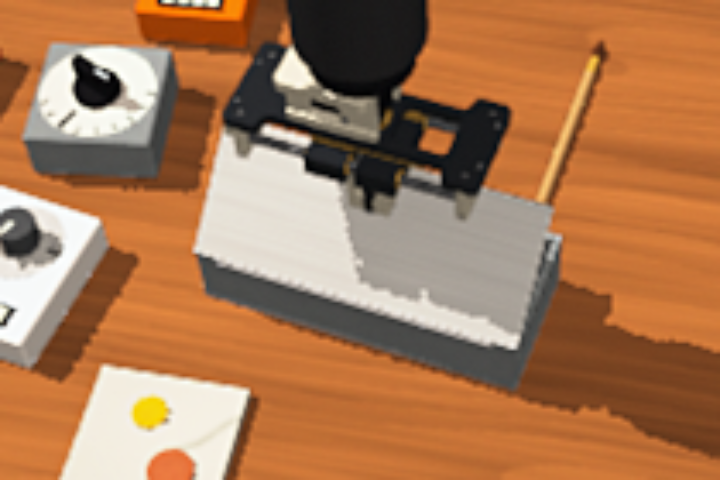

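```bash
python3 -m jog '[[[0.75,0,0.9,0,0,0,0],[1.46,0,1.8,0,0,0,0],[1.9,0,2.8,0,0,0,0],[2.3,0,3.8,0,0,0,0],[2.5,0,4.8,0,0,0,0],[2.6,0,5.6,0,0,0,0],[2.6,0,5.9,0,0,0,0],[2.6,0,6.1,0,0,0,0],[2.6,0,6.1,0,0,0,0]]]'
python3 - <<'E'
from h import *
s=sensors.read_state();print(s['position'],s['contact_force'])
E
```

```text
time: 32.65
position: [0.5233, -0.0768, 0.066]
orientation: [0.078, 0.997, -0.0, -0.0]
contact_force: [-12.1, 4.2, 25.5]
gripper_width: 0.003
finger_force: 13.3
[ 0.52325153 -0.07679178  0.06596296] [-12.05845216   4.16264389  25.53642035]
```

```bash
python3 - <<'E'
from h import *
s=sensors.read_state();print(shift(s,[.58,-.365,.25],81))
E
python3 -m jog '[[[0,0,-6,0,0,0,0],[0,0,-12,0,0,0,0],[0,-4,-16,0,0,0,0],[-1,-9.5,-18.5,0,0,0,1],[-1.5,-15,-18.5,0,0,0,2],[-2,-20.5,-18.5,0,0,0,3],[-2,-26,-18.5,0,0,0,4],[-2,-29.3,-18.5,0,0,0,5],[-2,-29.3,-18.5,0,0,0,5],[-2,-29.3,-18.5,0,0,0,5]]]'
python3 - <<'E'
from h import *
for n in('top','scene'):
    p=optics.grab_frame(n);w=cloud(p)
    d=w-[*BC,0];c,sn=np.cos(BY),np.sin(BY);bx=c*d[...,0]+sn*d[...,1];by=-sn*d[...,0]+c*d[...,1]
    m=(abs(bx)<.05)&(abs(by)<.125);print(n,np.polyfit(bx[m],w[...,2][m],1),np.nanmax(w[...,2][m]))
s=sensors.read_state();p=optics.grab_frame('wrist')
cv2.imwrite('pics/w3.png',cv2.resize(p['frame'][0:290,140:500,::-1],(720,580),interpolation=cv2.INTER_CUBIC));w=cloud(p,s)
print(s['position'],s['q'].round(2))
for l in('thermostat','counter'):
  for d in models.regions_of(l,p):
    q=w[d['mask']];q=q[~np.isnan(q[:,0])];zt=np.percentile(q[:,2],95);t=q[q[:,2]>zt-.006]
    print(l,d['p'],d['extent'],zt.round(3),((np.percentile(t,2,0)+np.percentile(t,98,0))/2).round(4),np.ptp(t,0).round(3))
    rc=cv2.minAreaRect((t[:,:2]*1000).astype(np.float32));print(rc)
for nm,cx,cy,z0,tag in(('th',.421,-.356,.082,1),('co',.577,-.371,.068,1)):
  pass
E
```

```text
(array([-10.1 , -27.59, -18.39]), np.float64(0.0), 'yaw now', np.float64(81.0))
time: 33.9
position: [0.4974, -0.3692, 0.2485]
orientation: [0.079, 0.997, 0.0, -0.0]
contact_force: [0.2, 0.4, 1.0]
gripper_width: 0.569
finger_force: 0.0
top [0.14992014 0.41892242] 0.7055850900068499
scene [2.75096768 0.29027191] 0.6842297072985971
[ 0.4977438  -0.36852432  0.24894711] [-0.32  0.25 -0.08 -0.   -1.23 -1.41]
thermostat 0.86 [300.6, 96.7, 336.6, 131.6] 0.082 [ 0.4203 -0.3569  0.0806] [0.027 0.039 0.005]
((420.6643371582031, -357.11279296875), (41.83757781982422, 11.927563667297363), 61.64741134643555)
thermostat 0.7 [314.2, 219.7, 336.6, 253.9] 0.069 [ 0.5784 -0.3717  0.0664] [0.038 0.033 0.007]
((579.0591430664062, -371.5271301269531), (36.85627365112305, 32.95364761352539), 6.478819370269775)
thermostat 0.6 [258.4, 55.1, 372.1, 169.3] 0.078 [ 0.4204 -0.3571  0.0805] [0.027 0.04  0.005]
((420.68853759765625, -357.0679016113281), (41.9395637512207, 11.927563667297363), 61.64741134643555)
counter 0.93 [152.2, 105.0, 191.2, 134.7] 0.068 [ 0.3979 -0.5276  0.0668] [0.033 0.042 0.007]
((399.13543701171875, -528.7914428710938), (37.2220458984375, 32.44877243041992), 47.4140625)
counter 0.77 [312.7, 219.0, 335.1, 254.2] 0.068 [ 0.5768 -0.3717  0.0663] [0.035 0.033 0.008]
((576.7240600585938, -371.7660217285156), (32.425933837890625, 32.82491683959961), 10.359501838684082)
counter 0.36 [436.3, 131.2, 639.8, 221.8] 0.067 [ 0.5399 -0.0932  0.0659] [0.151 0.261 0.007]
((541.2120361328125, -84.17210388183594), (265.4731140136719, 113.14325714111328), 80.53227996826172)
counter 0.32 [422.4, 128.3, 637.0, 222.2] 0.067 [ 0.5409 -0.0936  0.0658] [0.152 0.261 0.008]
((542.82373046875, -84.55148315429688), (265.2831726074219, 115.69176483154297), 80.77224731445312)
```

View pics/w3.png

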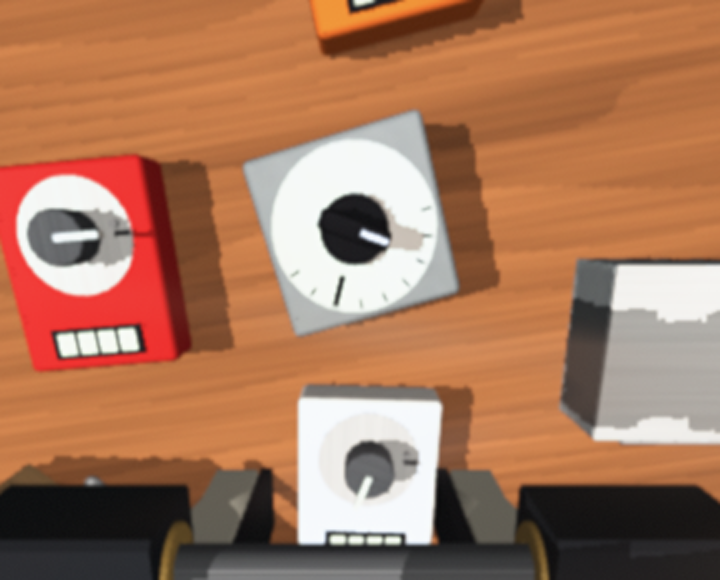

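```bash
python3 - <<'E'
from h import *
s=sensors.read_state();p=optics.grab_frame('wrist');w=cloud(p,s);f=p['frame'].astype(int)
for nm,c,zl in(('th',np.array([.4205,-.357]),.076),('co',np.array([.5768,-.3717]),.060)):
    d=w[...,:2]-c;rad=np.hypot(d[...,0],d[...,1]);a=np.degrees(np.arctan2(d[...,1],d[...,0]))
    m=(w[...,2]>zl)&(rad<.028)&(f.sum(-1)>450)
    print(nm,'white n',m.sum(),'mean dir',np.degrees(np.arctan2(*d[m].mean(0)[::-1])).round(1),'rad',rad[m].min(),rad[m].max())
    t=(rad>.019)&(rad<.04)
    for lo in range(40,121,10):
        k=t&(a>lo)&(a<lo+10);print(lo,'zmax',np.nanmax(w[...,2][k]).round(3),end=' ')
    print()
    if nm=='co':
        k=t&(w[...,2]>.046);print([(a[i].round(),rad[i].round(3),w[...,2][i].round(3)) for i in zip(*np.where(k))][:25])
# long mark direction & units yaw
    if nm=='th':
        k=(rad>.028)&(rad<.046)&(f.sum(-1)<250)&(abs(w[...,2]-.052)<.006);print('mark',k.sum(),np.degrees(np.arctan2(*d[k].mean(0)[::-1])),rad[k].mean())
print(shift(s,[.5768,-.3717,.12],114),shift(s,[.5768,-.3717,.051],114))
E
```

```text
th white n 68 mean dir 61.0 rad 0.003935169194156328 0.021362989552392544
40 zmax 0.081 50 zmax 0.081 60 zmax 0.083 70 zmax 0.082 80 zmax 0.057 90 zmax 0.058 100 zmax 0.058 110 zmax 0.058 120 zmax 0.058 
mark 9 -23.687333305524948 0.03814139905770577
co white n 104 mean dir -31.4 rad 0.0007231757023486966 0.026002327978889548
40 zmax 0.042 50 zmax 0.043 60 zmax 0.043 70 zmax 0.043 80 zmax 0.047 90 zmax 0.047 100 zmax 0.042 110 zmax 0.042 120 zmax 0.043 
[(np.float64(96.0), np.float64(0.026), np.float64(0.047)), (np.float64(93.0), np.float64(0.026), np.float64(0.047)), (np.float64(91.0), np.float64(0.027), np.float64(0.046)), (np.float64(89.0), np.float64(0.026), np.float64(0.047)), (np.float64(88.0), np.float64(0.027), np.float64(0.046)), (np.float64(-35.0), np.float64(0.022), np.float64(0.068)), (np.float64(-32.0), np.float64(0.02), np.float64(0.069)), (np.float64(-29.0), np.float64(0.02), np.float64(0.069)), (np.float64(-25.0), np.float64(0.02), np.float64(0.069)), (np.float64(-33.0), np.float64(0.023), np.float64(0.068)), (np.float64(-31.0), np.float64(0.022), np.float64(0.07)), (np.float64(-27.0), np.float64(0.022), np.float64(0.068)), (np.float64(-35.0), np.float64(0.025), np.float64(0.068)), (np.float64(-32.0), np.float64(0.024), np.float64(0.068)), (np.float64(-30.0), np.float64(0.023), np.float64(0.07)), (np.float64(-25.0), np.float64(0.024), np.float64(0.067)), (np.float64(-33.0), np.float64(0.026), np.float64(0.068)), (np.float64(-31.0), np.float64(0.026), np.float64(0.068)), (np.float64(-28.0), np.float64(0.025), np.float64(0.068)), (np.float64(-27.0), np.float64(0.026), np.float64(0.069))]
(array([-7.84,  0.91, 12.92]), np.float64(-4.12), 'yaw now', np.float64(81.0)) (array([-7.84,  0.91, 19.82]), np.float64(-4.12), 'yaw now', np.float64(81.0))
```

```bash
python3 -m jog '[[[-2,0.2,2,0,0,0.6,5],[-4,0.4,5,0,0,1.2,5],[-6,0.7,8,0,0,1.8,5],[-7.84,0.91,11,0,0,2.4,5],[-7.84,0.91,12.9,0,0,2.62,5],[-7.84,0.91,12.9,0,0,2.62,5],[-7.84,0.91,12.9,0,0,2.62,5]]]'
python3 - <<'E'
from h import *
p=optics.grab_frame('scene');w=cloud(p);rad=np.hypot(w[...,0]-.577,w[...,1]+.372)
a=np.degrees(np.arctan2(w[...,1]+.372,w[...,0]-.577))
for lo in range(-180,180,30):
    k=(rad>.07)&(rad<.16)&(a>lo)&(a<lo+30)&(w[...,2]<.11);print(lo,np.nanmax(w[...,2][k],initial=-1).round(3),end='; ')
s=sensors.read_state();print(s['position'],shift(s,[.5768,-.3717,.051],60))
E
```

```text
time: 35.08
position: [0.5765, -0.3728, 0.1213]
orientation: [0.258, 0.966, -0.0, 0.001]
contact_force: [-0.3, 0.4, 0.9]
gripper_width: 0.573
finger_force: 0.0
-180 0.08; -150 0.04; -120 0.005; -90 0.099; -60 0.043; -30 0.048; 0 0.046; 30 0.043; 60 0.064; 90 0.068; 120 0.053; 150 0.087; [ 0.57672817 -0.37288531  0.12169229] (array([0.07, 0.11, 7.07]), np.float64(0.01), 'yaw now', np.float64(60.1))
```

```bash
python3 - <<'E'
from h import *
for n in('top','scene'):
    w=cloud(optics.grab_frame(n));rad=np.hypot(w[...,0]-.577,w[...,1]+.372)
    a=np.degrees(np.arctan2(w[...,1]+.372,w[...,0]-.577))
    for lo in (-120,-90,-60,-30):
        print(n,lo,[np.nanmax(w[...,2][(rad>r0)&(rad<=r0+.02)&(a>lo)&(a<lo+30)],initial=-1).round(3) for r0 in np.arange(.06,.2,.02)])
E
```

```text
top -120 [np.float64(0.235), np.float64(0.234), np.float64(0.227), np.float64(0.005), np.float64(0.008), np.float64(0.142), np.float64(0.145), np.float64(0.141)]
top -90 [np.float64(-1.0), np.float64(-1.0), np.float64(-1.0), np.float64(-1.0), np.float64(0.146), np.float64(0.147), np.float64(0.16), np.float64(0.172)]
top -60 [np.float64(-1.0), np.float64(-1.0), np.float64(-1.0), np.float64(-1.0), np.float64(-1.0), np.float64(-1.0), np.float64(-1.0), np.float64(-1.0)]
top -30 [np.float64(0.042), np.float64(-1.0), np.float64(0.002), np.float64(0.003), np.float64(-1.0), np.float64(-1.0), np.float64(-1.0), np.float64(-1.0)]
scene -120 [np.float64(0.235), np.float64(0.234), np.float64(0.229), np.float64(0.006), np.float64(0.006), np.float64(0.007), np.float64(0.146), np.float64(0.14)]
scene -90 [np.float64(0.212), np.float64(0.006), np.float64(0.005), np.float64(0.006), np.float64(0.146), np.float64(0.147), np.float64(0.172), np.float64(0.174)]
scene -60 [np.float64(0.045), np.float64(0.044), np.float64(0.006), np.float64(0.005), np.float64(0.006), np.float64(0.005), np.float64(0.175), np.float64(0.175)]
scene -30 [np.float64(0.047), np.float64(0.046), np.float64(0.005), np.float64(0.006), np.float64(0.018), np.float64(0.018), np.float64(0.021), np.float64(0.022)]
```

```bash
python3 -m jog '[[[0.07,0.1,3.5,0,0,0,5],[0.07,0.1,6,0,0,0,5],[0.07,0.1,7.05,0,0,0,5],[0.07,0.1,7.05,0,0,0,5],[0.07,0.1,7.05,0,0,0,2.8],[0.07,0.1,7.05,0,0,0,2.8],[0.07,0.1,7.05,0,0,0,2.8],[0.07,0.1,7.05,0,0,0,2.8]]]' 25
python3 - <<'E'
from h import *
s=sensors.read_state();print(s['position'],s['gripper_width']*88,s['finger_force'],s['contact_force'],s['torque'])
E
python3 -m jog '[[[0,0,0,0,0,-1.2,2.8],[0,0,0,0,0,-2.4,2.8],[0,0,0,0,0,-3.6,2.8],[0,0,0,0,0,-4.8,2.8],[0,0,0,0,0,-6,2.8],[0,0,0,0,0,-7.2,2.8],[0,0,0,0,0,-8.4,2.8],[0,0,0,0,0,-9.6,2.8],[0,0,0,0,0,-10.8,2.8],[0,0,0,0,0,-11.8,2.8]]]'
python3 - <<'E'
from h import *
s=sensors.read_state();print(s['torque'],s['q'][5],shift(s,s['position'],60))
E
```

```text
time: 36.22
position: [0.5775, -0.3708, 0.0506]
orientation: [0.259, 0.966, 0.0, 0.001]
contact_force: [2.6, 5.6, 4.7]
gripper_width: 0.38
finger_force: 25.0
[ 0.57748685 -0.37080282  0.05061837] 33.42779758435531 25.0008425116539 [2.64678352 5.55966191 4.71652341] [ 1.86019623 -0.58022733  0.00672847]
time: 37.48
position: [0.5776, -0.3712, 0.0506]
orientation: [-0.535, 0.845, -0.001, 0.001]
contact_force: [1.7, 3.2, 2.4]
gripper_width: 0.386
finger_force: 25.0
[ 1.14466218 -0.70200904 -0.0576555 ] -0.15283692723383557 (array([0., 0., 0.]), np.float64(-10.66), 'yaw now', np.float64(154.7))
```

```bash
python3 -m jog '[[[0,0,0,0,0,-0.8,2.8],[0,0,0,0,0,-1.6,2.8],[0,0,0,0,0,-2.4,2.8],[0,0,0,0,0,-3.2,2.8],[0,0,0,0,0,-3.2,2.8]]]'
python3 - <<'E'
from h import *
s=sensors.read_state();print(s['torque'],s['q'][5],shift(s,s['position'],60))
E
```

```text
time: 38.1
position: [0.5778, -0.3719, 0.0505]
orientation: [-0.707, 0.707, -0.002, 0.001]
contact_force: [3.0, -0.8, 1.5]
gripper_width: 0.377
finger_force: 25.0
[-0.21802657 -1.22433644 -0.42153949] 0.2877816818204134 (array([0., 0., 0.]), np.float64(-7.51), 'yaw now', np.float64(180.0))
```

```bash
python3 -m jog '[[[0,0,0,0,0,-3.2,5],[0,0,0,0,0,0,5],[0,0,-5,0,0,0,5],[0,0,-10,0,0,0,5]]]' > /dev/null; echo; python3 - <<'E'
from h import *
s=sensors.read_state();print(s['position'],s['gripper_width']);
E
```

```text
[ 0.57511529 -0.37115292  0.14976417] 0.5710004088819478
```

```bash
python3 - <<'E'
from h import *
s=sensors.read_state();print(s['q'].round(2),shift(s,[.4977,-.3685,.249],81))
E
```

```text
[-0.29  0.43 -0.06  0.   -1.08  0.29] (array([-0.25,  7.77, -9.9 ]), np.float64(-10.14), 'yaw now', np.float64(179.8))
```

```bash
python3 - <<'E'
from h import *
s=sensors.read_state();print(shift(s,[.615,-.30,.25],151.6))
E
```

```text
(array([ -7.13,  -3.94, -10.03]), np.float64(3.53), 'yaw now', np.float64(179.8))
```

```bash
python3 -m jog '[[[-2,-1,-4,0,0,0.9,5],[-4,-2,-8,0,0,1.8,5],[-6,-3,-10,0,0,2.7,5],[-7.1,-3.9,-10,0,0,3.53,5],[-7.1,-3.9,-10,0,0,3.53,5],[-7.1,-3.9,-10,0,0,3.53,5]]]'
python3 - <<'E'
from h import *
s=sensors.read_state();p=optics.grab_frame('wrist');w=cloud(p,s);f=p['frame'].astype(int)
cv2.imwrite('pics/w4.png',p['frame'][0:290,:,::-1])
for nm,c,zl in(('th',np.array([.4205,-.357]),.076),('co',np.array([.5768,-.3717]),.060)):
    d=w[...,:2]-c;rad=np.hypot(d[...,0],d[...,1])
    m=(w[...,2]>zl)&(w[...,2]<.1)&(rad<.028)&(f.sum(-1)>450)
    if m.any(): print(nm,m.sum(),np.degrees(np.arctan2(*d[m].mean(0)[::-1])).round(1),rad[m].max())
for d in models.regions_of('counter_unit',p):
    q=w[d['mask']];q=q[~np.isnan(q[:,0])];t=q[(q[:,2]>.036)&(q[:,2]<.046)]
    if len(t)>200: print(d['p'],t.mean(0),cv2.minAreaRect((t[:,:2]*1000).astype(np.float32)))
s=sensors.read_state();print(s['position'],shift(s,[.4206,-.357,.16],151.6),shift(s,[.4206,-.357,.058],151.6))
E
```

```text
time: 39.35
position: [0.6145, -0.3005, 0.2488]
orientation: [-0.514, 0.858, 0.0, -0.001]
contact_force: [0.6, -0.6, -0.4]
gripper_width: 0.571
finger_force: 0.0
th 71 64.3 0.021003544591554374
co 128 72.0 0.025934400997359674
0.79 [ 0.59705774 -0.37759413  0.04028658] ((597.05859375, -375.2737121582031), (99.78243255615234, 129.92323303222656), 79.35877990722656)
0.66 [ 0.27088566 -0.30616601  0.04016479] ((258.4569091796875, -315.0924377441406), (109.71305084228516, 99.83458709716797), 4.199942111968994)
[ 0.61456672 -0.30080888  0.24891288] (array([14.12, 14.43,  8.91]), np.float64(0.02), 'yaw now', np.float64(151.8)) (array([14.11, 14.41, 19.11]), np.float64(0.02), 'yaw now', np.float64(151.8))
```

View pics/w4.png

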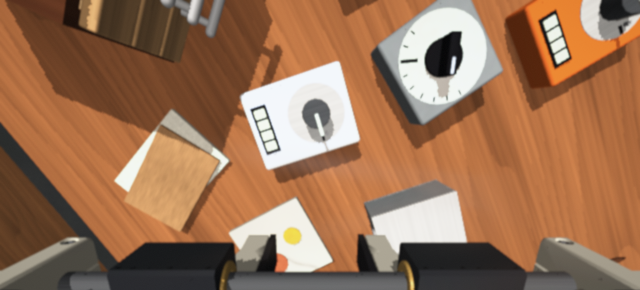

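```bash
python3 - <<'E'
from h import *
s=sensors.read_state();p=optics.grab_frame('wrist');w=cloud(p,s);f=p['frame'].astype(int)
d=w[...,:2]-[.5775,-.3715];rad=np.hypot(d[...,0],d[...,1])
top=(w[...,2]>.062)&(w[...,2]<.075)&(rad<.03)
k=top&(f.sum(-1)<330)
print(k.sum(),(np.percentile(w[k],1,0)+np.percentile(w[k],99,0))/2,cv2.minEnclosingCircle((w[k][:,:2]*1000).astype(np.float32)))
wh=top&(f.sum(-1)>450)&(w[...,2]>.064)
P=w[wh][:,:2];v=np.linalg.svd(P-P.mean(0))[2][0];print(len(P),'line dir',np.degrees(np.arctan2(v[1],v[0])),P.mean(0),cv2.minAreaRect((P*1000).astype(np.float32)))
for y in range(95,160,1):
    pass
cv2.imwrite('pics/w5.png',cv2.resize(p['frame'][55:175,235:365,::-1],(650,600),interpolation=cv2.INTER_CUBIC))
E
```

```text
483 [ 0.57723074 -0.3714075   0.06695103] ((577.4163208007812, -371.03228759765625), 15.682560920715332)
142 line dir 85.40474595408845 [ 0.57930399 -0.36491919] ((576.0511474609375, -369.0643310546875), (32.71685791015625, 39.030616760253906), 24.167022705078125)
```

View pics/w5.png

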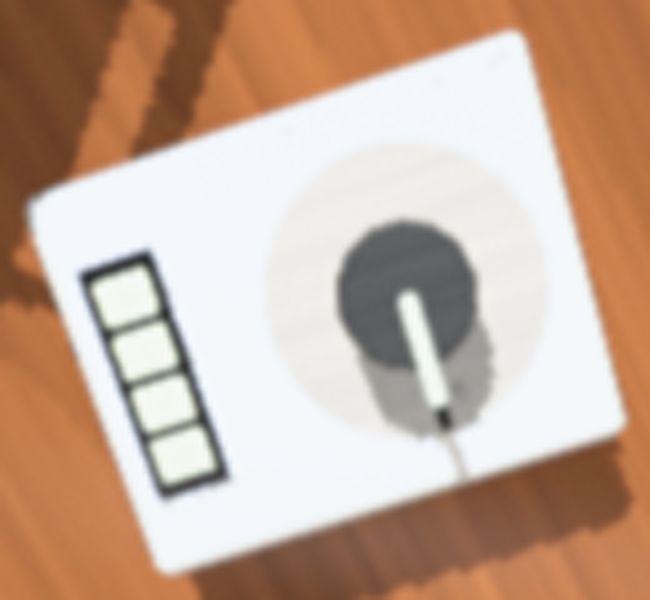

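```bash
python3 - <<'E'
from h import *
s=sensors.read_state();print(shift(s,[.5773,-.3715,.12],151.6),shift(s,[.5773,-.3715,.051],151.6))
E
```

```text
(array([ 7.99, -0.06, 12.9 ]), np.float64(0.02), 'yaw now', np.float64(151.8)) (array([ 7.99, -0.07, 19.8 ]), np.float64(0.02), 'yaw now', np.float64(151.8))
```

```bash
python3 -m jog '[[[4,0,4,0,0,0,5],[8,0,8,0,0,0,5],[8,0,13,0,0,0,5],[8,0,17,0,0,0,5],[8,0,19.8,0,0,0,5],[8,0,19.8,0,0,0,5],[8,0,19.8,0,0,0,2.8],[8,0,19.8,0,0,0,2.8],[8,0,19.8,0,0,0,2.8],[8,0,19.8,0,0,0,2.8]]]' 25
python3 -m jog '[[[0,0,0,0,0,-0.5,2.8],[0,0,0,0,0,-1,2.8],[0,0,0,0,0,-1.5,2.8],[0,0,0,0,0,-1.5,2.8]]]'
python3 - <<'E'
from h import *
s=sensors.read_state();print(s['torque'],s['position'])
E
python3 -m jog '[[[0,0,0,0,0,0,5],[0,0,0,0,0,0,5],[0,0,0,0,0,0,5],[0,0,-5,0,0,0,5],[0,0,-10,0,0,0,5],[0,0,-10,0,0,0,5]]]'
python3 - <<'E'
from h import *
optics.grab_frame('scene')
s=sensors.read_state();print(shift(s,[.4206,-.357,.16],151.6),shift(s,[.4206,-.357,.058],151.6))
E
```

```text
time: 40.75
position: [0.5778, -0.371, 0.0532]
orientation: [-0.513, 0.858, -0.001, 0.0]
contact_force: [-2.4, 1.6, 6.0]
gripper_width: 0.378
finger_force: 25.0
time: 41.25
position: [0.5779, -0.3707, 0.0528]
orientation: [-0.6, 0.8, -0.001, 0.001]
contact_force: [-1.6, 2.4, 5.6]
gripper_width: 0.378
finger_force: 25.0
[ 1.1672778   0.64842129 -0.47352127] [ 0.57789209 -0.37065333  0.05276828]
time: 42.0
position: [0.58, -0.3721, 0.1566]
orientation: [-0.6, 0.8, -0.004, 0.002]
contact_force: [-0.6, 0.5, -0.9]
gripper_width: 0.569
finger_force: 0.0
(array([ 3.05, 15.56, -0.69]), np.float64(1.52), 'yaw now', np.float64(163.8)) (array([ 3.05, 15.61,  9.51]), np.float64(1.52), 'yaw now', np.float64(163.8))
```

```bash
python3 -m jog '[[[1,5,-0.7,0,0,0.5,4],[2,10,-0.7,0,0,1,4],[3,15,-0.7,0,0,1.52,4],[3.05,15.6,-0.7,0,0,1.52,4],[3.05,15.6,-0.7,0,0,1.52,4],[3.05,15.6,-0.7,0,0,1.52,4]]]'
python3 - <<'E'
from h import *
optics.grab_frame('scene')
s=sensors.read_state();print(s['position'],s['q'],shift(s,[.4206,-.357,.058],151.6))
E
```

```text
time: 42.8
position: [0.4199, -0.3566, 0.1579]
orientation: [-0.512, 0.859, 0.0, -0.0]
contact_force: [-0.0, -1.0, -1.0]
gripper_width: 0.456
finger_force: 0.0
[ 0.41997137 -0.3565368   0.15784751] [-3.48256053e-01  2.12455439e-01 -3.59644893e-01  4.59054100e-05
 -9.99240867e-01 -1.46688133e-01] (array([ 0.01, -0.08,  9.98]), np.float64(0.01), 'yaw now', np.float64(151.6))
```

```bash
python3 -m jog '[[[0,-0.08,5,0,0,0,4],[0,-0.08,8.5,0,0,0,4],[0,-0.08,9.95,0,0,0,4],[0,-0.08,9.95,0,0,0,4],[0,-0.08,9.95,0,0,0,0.6],[0,-0.08,9.95,0,0,0,0.6],[0,-0.08,9.95,0,0,0,0.6],[0,-0.08,9.95,0,0,0,0.6],[0,-0.08,9.95,0,0,0,0.6]]]' 20
python3 - <<'E'
from h import *
s=sensors.read_state();print(s['position'],s['torque'],s['contact_force'],shift(s,s['position'],66.2))
E
python3 -m jog '[[[0,0,0,0,0,1.2,0.6],[0,0,0,0,0,2.4,0.6],[0,0,0,0,0,3.6,0.6],[0,0,0,0,0,4.8,0.6],[0,0,0,0,0,6,0.6],[0,0,0,0,0,7.2,0.6],[0,0,0,0,0,8.4,0.6],[0,0,0,0,0,9.5,0.6],[0,0,0,0,0,10.4,0.6],[0,0,0,0,0,10.4,0.6]]]'
python3 - <<'E'
from h import *
optics.grab_frame('scene')
s=sensors.read_state();print(s['position'],s['torque'],s['contact_force'],shift(s,s['position'],66.2))
E
```

```text
time: 43.98
position: [0.4204, -0.3571, 0.0593]
orientation: [-0.512, 0.859, -0.001, 0.0]
contact_force: [1.8, -1.4, 1.8]
gripper_width: 0.133
finger_force: 20.0
[ 0.42042033 -0.3571182   0.05927899] [-0.18621823 -0.55883834 -0.03096952] [ 1.81819717 -1.36837412  1.8297914 ] (array([0., 0., 0.]), np.float64(10.68), 'yaw now', np.float64(151.6))
time: 45.22
position: [0.4199, -0.3559, 0.0592]
orientation: [0.188, 0.982, 0.001, 0.0]
contact_force: [1.3, 7.2, 6.1]
gripper_width: 0.129
finger_force: 20.0
[ 0.41995694 -0.35589053  0.05922924] [ 2.73251412 -0.4474322  -0.03110955] [1.43572653 6.52869449 5.23989889] (array([0., 0., 0.]), np.float64(0.27), 'yaw now', np.float64(68.4))
```

Finish the 2°, release, lift, and look.

```bash
python3 -m jog '[[[0,0,0,0,0,0.2,0.6],[0,0,0,0,0,0.27,0.6],[0,0,0,0,0,0.27,0.6],[0,0,0,0,0,0.27,4],[0,0,0,0,0,0.27,4],[0,0,0,0,0,0.27,4],[0,0,-5,0,0,0.27,4],[0,0,-10,0,0,0.27,4],[-4,0,-15,0,0,0.27,4],[-8,0,-19,0,0,0.27,4]]]'
python3 -m jog '[[[0,0,0,0,0,0,4],[0,0,0,0,0,0,4]]]' >/dev/null
python3 - <<'E'
from h import *
s=sensors.read_state();p=optics.grab_frame('wrist');w=cloud(p,s);f=p['frame'].astype(int)
cv2.imwrite('pics/w6.png',cv2.resize(p['frame'][0:280,150:500,::-1],(750,600),interpolation=cv2.INTER_CUBIC));print(s['position'])
d=w[...,:2]-[.4205,-.357];rad=np.hypot(d[...,0],d[...,1])
t=(w[...,2]>.076)&(w[...,2]<.09)&(rad<.026);print(cv2.minAreaRect((w[t][:,:2]*1000).astype(np.float32)))
m=t&(f.sum(-1)>450);print(m.sum(),np.degrees(np.arctan2(*d[m].mean(0)[::-1])))
k=(rad>.028)&(rad<.046)&(f.sum(-1)<250)&(abs(w[...,2]-.052)<.006);print('mark',k.sum(),np.degrees(np.arctan2(*d[k].mean(0)[::-1])))
m=(abs(w[...,2]-.066)<.02)&(w[...,1]>-.2)&(w[...,1]<.0)&(w[...,0]>.48)&(w[...,0]<.6);print('flap z',np.percentile(w[m][:,2],[2,50,98]) if m.any() else None)
E
```

```text
time: 46.52
position: [0.4948, -0.3868, 0.2518]
orientation: [0.206, 0.979, -0.0, 0.001]
contact_force: [1.2, 0.2, -0.1]
gripper_width: 0.456
finger_force: 0.0
[ 0.49351087 -0.3859494   0.24779555]
((420.5768737792969, -356.6880187988281), (11.270625114440918, 40.54753112792969), 65.79600524902344)
71 -25.497474045298016
mark 12 -23.63410565824878
flap z [0.06405434 0.06595362 0.06753256]
```

View pics/w6.png

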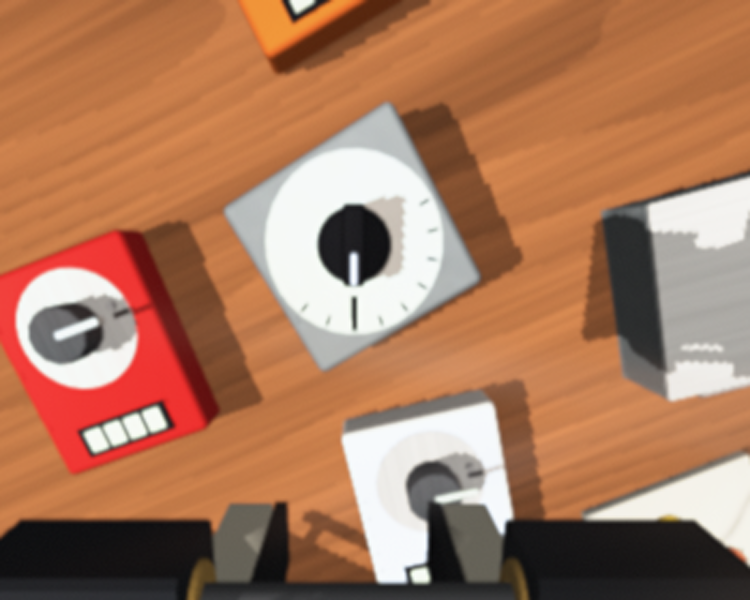

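```bash
python3 -c "
from workcell import r
print(r.job_done())"
```

```text
the job is handed in; nothing more can be done
None
```

I handed the job in at about 47 s: all five jars stood in the box, the flap was shut, the counter was turned back to its zero stop and the thermostat's pointer lined up with the 60 mark; the hand-in call returned no verdict.

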